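Load the thread winder and latch its guard

ROBOT

A 6-joint arm with a two-finger parallel gripper is mounted at the origin on a cart in front of the work surface, level with it; the furniture and walls round the work are solid. World frame = base frame: x ahead of the robot, y to its left, z up, the work surface at z = 0. Lengths are in m, angles in degrees, forces in N, time in s.
With the tool pointing down it reaches from about 0.4 to 0.825 m from the base axis. Payload 7 kg.
Tool frame: the origin (TCP) lies midway between the tips of the shut fingers; the grasp point (between the pads) lies 19 mm behind it (ctrl.grasp_offset is the distance from the TCP to the grasp point, in m); z points along the fingers, x is the direction in which the jaws open and shut, and the axes are right-handed (so a half turn about z gives the same grasp; the last joint's range is limited). The gripper opens to 88 mm and grips with 3 to 60 N. Pads are 19 mm wide; open, the fingers measure 130 mm over their backs; the gripper's body (78 mm by 193 mm) begins 47 mm behind the grasp point.
Start: joints at [84.059, 20.546, 0.682, 0, -70.136, -16.507], TCP at [0.258, 0.624, 0.227] pointing down, gripper open.
Joint ranges: [-176.03, 176.03], [-82.01, 121.73], [-58.28, 71.71], [-173.87, 95.51], [-174.79, -0.11], [-173.66, 173.66]. Speed limits (degrees/s): [136.94, 136.94, 172.46, 180, 180, 180].

INTERFACE

Orientations are given as [roll, pitch, yaw] about the fixed x, y, z axes, in that order (R = Rz(yaw) Ry(pitch) Rx(roll)).
In Python, from plant import sensors, snapshot, order, ctrl gives the robot as it stands.
- The arm moves only by the tool send_rows, never from a script. Its argument "commands" is a list of rows, each a list of 3 entries, a list of its own where there are three numbers: the closure, from 0 (fully open) to 1 (shut), then the shift along the world's x, y, z in units of 0.25 m (1.0 is 0.25 m), then the turn, a rotation vector about the world's x, y, z in units of 360 degrees (1.0 is 360 degrees). In form: [[hand, [x, y, z], [ax, ay, az]], ...]. A call has 1 to 12 rows; each row shifts and turns the pose as measured when the row begins; what a row does not reach is not made up. A row lasts 1/10 s, in which the tool goes at most 50 mm and 8.59 degrees, less where a joint would pass 70% of its speed; a pose out of reach is approached as far as the arm can. A call with a number of a shift or a turn outside -1 to 1 is refused whole. A call with a gripper value outside its range is refused whole. The fingers move at their own pace and stop on an object; the grip force is fixed at half the most. Time passes only in rows, so rows that do not move let the fingers close. It gives the time, the measured TCP pose, the force and the opening at its end, in the units of the state.
- sensors.get_obs(): the state, without advancing time (a new reading comes with each control period).
- snapshot(name): name is "side" or "top"; returns a dict with "color" (480x640x3 uint8, blue, green, red), "z_map" (480x640 float32, m along the optical axis (not along the pixel's ray), 0 where there is no reading), "mtx" (3x3 intrinsics, pixels), "k1" (the pictures are not rectified: a ray, as slopes to the right and down, at radius r is drawn at 1 + k1 r^2 times it, then the intrinsics apply), "xyz" and "attitude" of the camera in the world. Camera axes: x right, y down, z forward; pixel columns grow to the right and rows downward; lengths in m; the calibration is good to about 2 mm. A picture is of the moment at which its call begins.
- order.close_job(): hands the job in, once; it reports no verdict.
The state is a dict: "clock": time; "joint_pos": joint angles; "qvel": joint speeds; "tau": joint torques, N m; "tool_pos": TCP position; "orientation": TCP orientation; "force": force on the tool from outside, world axes, zero at the start; "moment": the same for the moment, N m; "opening": finger opening in m.
Only numpy, scipy, OpenCV 4.12 (cv2) and the standard library are available. Lean on these libraries where they do the work, as an engineer would, in place of code of your own. Each camera call takes 0.05 s, during which the arm holds its last target.

TASK

Stand the dark thread spool upright in the drive cup of the thread winder and let go of it, then slide the clear guard over it until the spring latch has clicked in and holds the guard shut by itself. Push the guard firmly enough to get over the latch, but do not slam it and do not force it against the rubber buffer behind; set the spool down rather than dropping it, and leave the light spool, the tin and the tub where they are.

Things in the scene. Friction and masses are not known exactly. Their poses are not given: they have to be found in the camera images.
- winder: green base plate of the thread winder, fixed, 150 (x) x 360 (y) mm, 16 mm thick; origin on the bench under the axis of the drive cup; z up; the guard closes along its +y. Grey motor housing 58 mm high under the open guard. Grey latch post, 94 mm high (its red knob to 118 mm), across the +y end, front face 52 to 88 mm from the cup axis
- cup_seat (a point): centre of the floor of the drive cup (aluminium, 54 mm outside, recess 46 mm wide and 12 mm deep; its rim is 34 mm and its floor 22 mm above the bench); a spool stands on this point
- push_bar (a point): centre of the yellow push bar on the clear guard's roof, 122 mm above the bench; bar 90 (winder x) x 14 (along the travel) x 42 mm high, 100 to 142 mm above the bench; push its rear face to winder +y, or pinch it. Guard: clear hood 124 mm wide, 120 long, roof 100 mm above the bench, open in front; the front edge is 110 mm ahead of this point; open, it leaves 70 mm or more free beside the cup axis
- guard (a joint): travel of the guard along winder +y in m, 0 wide open; starts at 0 to 0.02. Latches near 0.160, but the latch post was readjusted by up to 18 mm either way, which no reading tells: feel for it. Free sliding takes about 2 N; from 20 to 10 mm before the latch it rises to 6 to 12 N, eases to about 5 N, then clicks; 1.5 mm on is the rubber buffer. If not latched, the switch pin pushes it back
- pawl (a joint): height of the spring latch pawl (steel, red knob on top, on the latch post at its winder -x end) in m: 0 down (at rest, and again once it has dropped behind the guard's tooth), about 0.006 while the tooth lifts it. The tooth sits on a steel tongue that juts 23 mm from the guard's front at its winder -x side, 50 to 64 mm above the bench
- switch_pin (a joint): travel of the brass guard switch pin on the latch post in m: 0 out; pressed by the guard's front; about 0.009 when the guard is latched; weak spring, up to 4 N
- buffer (a joint): squash of the black rubber buffer on the latch post in m, 0 free; 12 N per mm; more than 0.002 (24 N) counts as forcing the guard
- spool_dark: spool of black thread with pale flanges, 38 mm wide, 58 mm tall, 50 g; top flange 36 mm wide, 8 mm thick, from 50 to 58 mm up, barrel 18 mm wide; origin at the centre of its underside, z up; stands on the bench right of the winder
- spool_light: bystander: spool of tan thread, 42 mm wide, 48 mm tall; origin at the centre of its underside, z up; either spool may stand in either of two places
- cream_tin: bystander: red shoe cream tin, 80 mm wide, 23 mm high, on the bench in front of the winder; origin at the centre of its underside
- rivet_tub: bystander: small square grey tub, 64 x 72 x 46 mm, on the bench to the left in front of the winder; origin at the centre of its underside
There are look-alikes about, which are no part of the job. What is shaped like the spool_dark but purple or red is not meant.

How it is judged (in metres and radians):
On the way, in this order (a step that is already met when the one before it is completed fails the run):
1. the dark spool stands upright in the drive cup, let go, with the guard still open (horizontal distance between spool_dark and cup_seat below 0.007 m and z of spool_dark in the frame of cup_seat below 0.003 m and angle between spool_dark's own z axis and vertical below 0.1 rad and contact force between the fingers and spool_dark below 0.05 N and value of joint guard below 0.06 m), for 0.2 s.
2. the guard's tooth lifts the latch pawl (value of joint pawl above 0.004 m).
At the end, for the whole second after the job is handed in: The guard is held shut by its latch: pawl dropped (below 2 mm), switch pin pressed more than 6 mm, guard travel over 130 mm; the dark spool stands at rest in the cup (within 7 mm of its axis, on its floor within 3 mm, tilt under 0.1 rad) (value of joint switch_pin above 0.006 m and value of joint pawl below 0.002 m and value of joint guard above 0.13 m and linear speed of spool_dark below 0.02 m/s and horizontal distance between spool_dark and cup_seat below 0.007 m and z of spool_dark in the frame of cup_seat below 0.003 m and angle between spool_dark's own z axis and vertical below 0.1 rad); the robot touches nothing.
It fails at once if the guard is forced against the buffer (squashed more than 2 mm, 24 N) (value of joint buffer above 0.002 m).
It fails at once if the guard is slammed (faster than 0.35 m/s) (velocity of joint guard above 0.35 m/s).
It fails at once if the dark spool is dropped: loose more than 50 mm above the bench (28 mm above its seat) (height (world z) of spool_dark above 0.05 m and contact force between the fingers and spool_dark below 0.02 N).
It fails at once if the light spool, the tin or the tub is shifted by more than 30 mm (distance of any of spool_light, cream_tin, rivet_tub from where it was at the start of the episode above 0.03 m).
It also fails if it takes over 64 s, if anything falls off the work surface, if the arm or the gripper's body presses on something with over 40 N, if the wrist force passes 120 N, or if a joint passes its speed limit or range.

## Working session

There is one attempt and no reset: what is moved stays moved. The work goes in short steps, Python scripts to look and compute and a tool call to move; the robot and the scene stay as the last step left them, time stands still between calls to the robot, and variables do not carry over. Pictures are saved under pics/ and viewed, and the job is handed in when it is done.

Besides the shell and the picture viewer there is one more tool, called after "Emit:" as name(argument=value, ...) on one line, values as JSON. send_rows: Moves the arm, as the interface text tells. Its arguments: {"type":"object","properties":{"commands":{"type":"array","items":{"type":"array"}}},"required":["commands"]}

```bash
ls; mkdir -p pics
cat > h.py <<'E'
import numpy as np, cv2, pickle
from scipy.spatial.transform import Rotation as R
def load(n): return pickle.load(open(f'pics/{n}.pkl','rb'))
def save(n,s): pickle.dump(s,open(f'pics/{n}.pkl','wb'))
def cam(s):
    a=np.array(s['attitude'],float)
    return a
def rot(s):
    a=np.array(s['attitude'],float)
    return a if a.shape==(3,3) else R.from_euler('xyz',a,degrees=True).as_matrix()
def slopes(s,u,v):
    K=np.array(s['mtx']); d=np.array([(u-K[0,2])/K[0,0],(v-K[1,2])/K[1,1]])
    p=d.copy()
    for _ in range(20): p=d/(1+s['k1']*(p@p))
    return p
def px(s,u,v,z=None,d=None):
    p=slopes(s,u,v); ray=rot(s)@np.array([p[0],p[1],1.]); o=np.array(s['xyz'])
    if z is not None: return o+ray*(z-o[2])/ray[2]
    if d is None: d=s['z_map'][int(round(v)),int(round(u))]
    return o+ray*d
def proj(s,P):
    q=rot(s).T@(np.array(P)-np.array(s['xyz'])); p=q[:2]/q[2]; p=p*(1+s['k1']*(p@p)); K=np.array(s['mtx'])
    return np.array([K[0,0]*p[0]+K[0,2],K[1,1]*p[1]+K[1,2]])
def cloud(s):
    vv,uu=np.mgrid[0:480,0:640]; K=np.array(s['mtx'])
    d=np.stack([(uu-K[0,2])/K[0,0],(vv-K[1,2])/K[1,1]],-1); p=d.copy()
    for _ in range(20): p=d/(1+s['k1']*(p**2).sum(-1,keepdims=True))
    D=s['z_map'][...,None]; c=np.concatenate([p*D,D],-1)
    return c@rot(s).T+np.array(s['xyz'])
E
python3 - <<'E'
from plant import sensors,snapshot,order,ctrl
from h import *
o=sensors.get_obs();print(o);print(ctrl.grasp_offset)
for n in('side','top'):
    s=snapshot(n);save(n+'0',s);cv2.imwrite(f'pics/{n}0.png',s['color']);print(n,s['mtx'],s['k1'],s['xyz'],s['attitude'])
E
```

```text
pics
{'clock': 0.0, 'joint_pos': array([ 8.40598092e+01,  2.05891419e+01,  6.32793214e-01, -2.06581410e-02,
       -7.01365661e+01, -1.65074306e+01]), 'qvel': array([ 0.03490759, -0.04841045,  0.07623408, -0.04579057, -0.03679838,
        0.02849119]), 'tau': array([ 1.37497897e-03, -5.82713807e+01,  2.93048555e+01,  6.99732408e+00,
        7.06541701e-03, -1.47426081e-04]), 'tool_pos': array([0.25756838, 0.62337817, 0.22563944]), 'orientation': array([-1.79992216e+02, -9.46036527e-02, -1.12454663e+02]), 'force': array([ 0.02876514, -0.65409353, -0.57244565]), 'moment': array([-0.00694824, -0.04919183, -0.01371165]), 'opening': 0.08739113985872711}
0.0188
side [[459.89950533   0.         312.65570821]
 [  0.         459.89950533 240.58292016]
 [  0.           0.           1.        ]] -0.0638970323959448 [ 0.35221244 -0.88976116  0.58598537] [-120.24026083    0.20269087  -10.49037713]
top [[527.03668366   0.         314.51215541]
 [  0.         527.03668366 247.61208345]
 [  0.           0.           1.        ]] -0.1283041306011232 [ 0.43217595 -0.02885054  1.19133452] [-176.36510731   -0.61631844  -90.22699705]
```

View pics/side0.png

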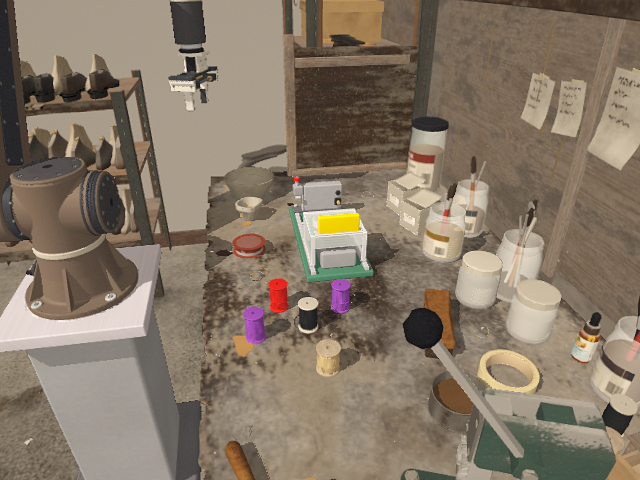

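View pics/top0.png

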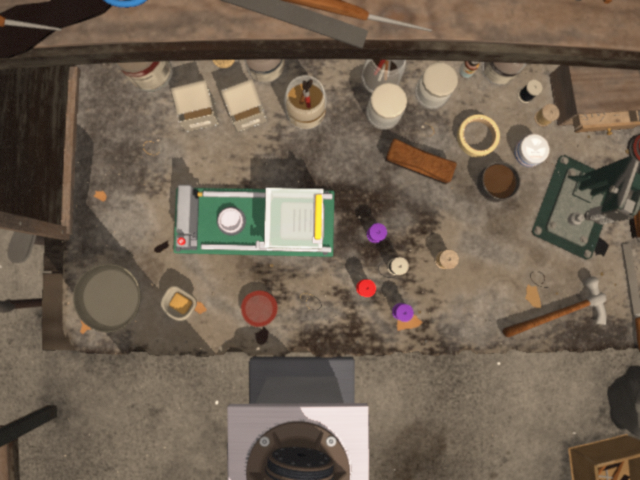

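The side view shows candidates at (308,315) black thread with pale flanges, (328,357) tan, purple (341,296) and (255,325), and red (278,295). In the top view these are dark (399,267), tan (448,260), purple (377,233) and (404,312), and red (366,289). The winder is at about (255,222), with the cup at (231,219). Next I'll take close crops.

Run:
```python
from h import *
a=load('side0');b=load('top0')
c1=cv2.resize(b['color'][170:340,160:480],None,fx=2.5,fy=2.5,interpolation=cv2.INTER_CUBIC);cv2.imwrite('pics/c1.png',c1)
c2=cv2.resize(a['color'][170:385,230:390],None,fx=2.7,fy=2.7,interpolation=cv2.INTER_CUBIC);cv2.imwrite('pics/c2.png',c2)
```

```text
(no output)
```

View pics/c1.png

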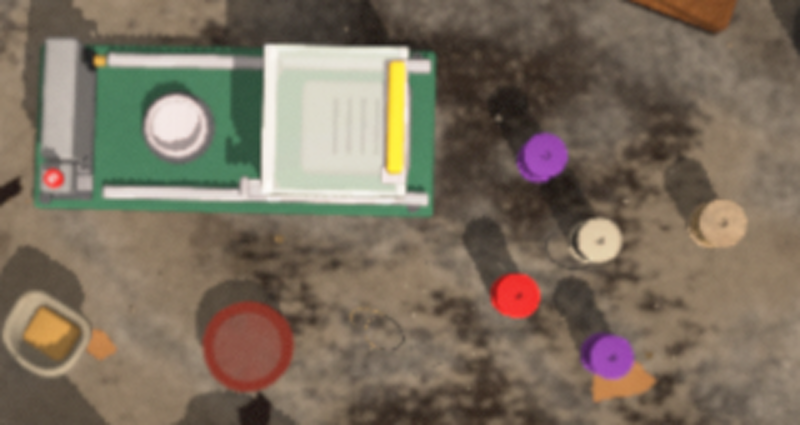

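View pics/c2.png

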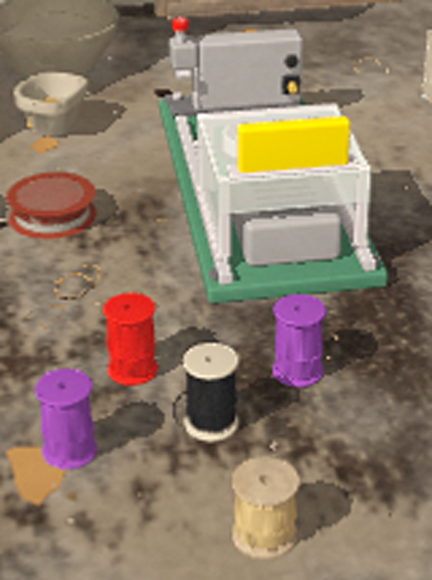

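Run:
```python
from h import *
a=load('side0');b=load('top0');np.set_printoptions(precision=4,suppress=True)
print('dark',px(b,400,266,z=.058),px(b,400,266),px(a,307.8,303.3,z=.058),px(a,307.8,303.3))
C=cloud(b);Ca=cloud(a)
# spool top via depth
for nm,C_,box in(('top',C,(385,250,415,285)),('side',Ca,(295,290,322,335))):
    u0,v0,u1,v1=box;P=C_[v0:v1,u0:u1].reshape(-1,3);P=P[(P[:,2]>.05)&(P[:,2]<.066)];print(nm,len(P),P.mean(0),P.min(0),P.max(0))
P=C[195:245,205:255].reshape(-1,3)
for lo,hi in((.019,.026),(.029,.040)):
    Q=P[(P[:,2]>lo)&(P[:,2]<hi)];print(lo,len(Q),Q.mean(0),Q.min(0),Q.max(0))
# base plate
g=b['color'].astype(int);m=(g[...,1]>g[...,2]+30)&(g[...,1]>g[...,0]+15);m[:150]=0;m[270:]=0;m[:,:160]=0;m[:,350:]=0
Q=C[m];Q=Q[(abs(Q[:,2]-.016)<.006)];print(len(Q),np.median(Q[:,2]))
r=cv2.minAreaRect(Q[:,:2].astype(np.float32));print('base',r)
# yellow bar
for s,CC in((b,C),(a,Ca)):
    g=s['color'].astype(int);m=(g[...,2]>180)&(g[...,1]>160)&(g[...,0]<80);m[280:]=0;m[:180]=0
    Q=CC[m];print('bar',len(Q),Q.min(0),Q.max(0),Q.mean(0)); Q=Q[Q[:,2]>.132];print(len(Q),cv2.minAreaRect(Q[:,:2].astype(np.float32)) if len(Q)>3 else 0)
# spool neighbours
for n,u,v,z in(('p1',377,232,.058),('red',367,288,.058),('p2',404,312,.058),('tan',449,259,.048),('tin',259.4,308,.023),('tub',178.5,302,.046),('knob',181.5,241,.118)): print(n,px(b,u,v,z=z),px(b,u,v))
for c in ((60,36),(436,52),(434,215),(36,207)): pass
```

```text
dark [ 0.4637 -0.226   0.058 ] [ 0.4637 -0.226   0.0578] [ 0.4645 -0.2236  0.058 ] [ 0.4651 -0.22    0.0551]
top 247 [ 0.4647 -0.225   0.0586] [ 0.4464 -0.2439  0.0509] [ 0.4834 -0.2059  0.0657]
side 256 [ 0.4636 -0.2261  0.0581] [ 0.4456 -0.2428  0.0501] [ 0.4821 -0.205   0.0617]
0.019 691 [0.5716 0.1468 0.0214] [0.5151 0.093  0.019 ] [0.6256 0.2046 0.026 ]
0.029 154 [0.5716 0.1445 0.0339] [0.5427 0.0949 0.029 ] [0.6244 0.1801 0.0393]
3315 0.01659607579837452
base ((0.56598961353302, 0.09511981904506683), (0.3570793867111206, 0.14794017374515533), 88.36288452148438)
bar 233 [ 0.4322 -0.0518  0.0526] [0.623  0.2134 1.1913] [ 0.5606 -0.0455  0.1465]
232 ((0.518269956111908, -0.042933255434036255), (0.013018575496971607, 0.1739901453256607), 84.98930358886719)
bar 725 [ 0.3522 -0.8898  0.0447] [0.6264 0.2102 0.586 ] [ 0.561  -0.0524  0.1272]
278 ((0.4390236437320709, -0.4551415741443634), (0.8822417259216309, 0.08585334569215775), 73.146240234375)
p1 [ 0.5376 -0.1768  0.058 ] [ 0.5377 -0.177   0.0569]
red [ 0.4167 -0.1539  0.058 ] [ 0.4167 -0.1542  0.0556]
p2 [ 0.3645 -0.2336  0.058 ] [ 0.3643 -0.2342  0.0548]
tan [ 0.4787 -0.3366  0.048 ] [ 0.4788 -0.3372  0.046 ]
tin [0.373  0.0806 0.023 ] [0.3732 0.0803 0.026 ]
tub [0.3871 0.2554 0.046 ] [0.3862 0.2612 0.0228]
knob [0.5148 0.2325 0.118 ] [0.5149 0.2328 0.1169]
```

Run:
```python
from h import *
a=load('side0');b=load('top0');np.set_printoptions(precision=4,suppress=True)
im=cv2.resize(b['color'][200:240,205:255],None,fx=12,fy=12,interpolation=cv2.INTER_CUBIC)
im2=im.copy()
import math
x0,y0=px(b,230.5,220.1,z=.034)[:2];print(x0,y0)
for r,z,c in((.027,.034,(0,0,255)),(.023,.034,(255,0,0)),(.027,.016,(0,255,0))):
    pts=[proj(b,(x0+r*math.cos(t),y0+r*math.sin(t),z)) for t in np.linspace(0,6.28,60)]
    pts=[((p[0]-205+.5)*12-.5,(p[1]-200+.5)*12-.5) for p in pts]
    cv2.polylines(im2,[np.int32(np.round(pts))],True,c,1)
cv2.imwrite('pics/cup.png',np.vstack([im,im2])[:, :][::1] if 0 else cv2.resize(np.hstack([im,im2]),(800,320)))
C=cloud(b)
P=C[205:235,216:246].reshape(-1,3)
d=np.hypot(P[:,0]-x0,P[:,1]-y0)
Q=P[(d<.032)&(P[:,2]>.029)&(P[:,2]<.042)];print(len(Q),Q.mean(0),cv2.minEnclosingCircle(Q[:,:2].astype(np.float32)))
print(b['z_map'][208:232:1,218:244:2].shape); print(np.round(C[208:234:2,218:246:2,2]*1000).astype(int))
y=Q
import sys
# winder frame
yaw=math.radians(-1.64);ey=np.array([-math.sin(yaw),math.cos(yaw)]);ex=np.array([math.cos(yaw),math.sin(yaw)])
w=np.array([x0,y0])-np.array([.56599,.09512]);print('cup rel base centre',w@ex,w@ey)
for s,n in((a,'a'),(b,'b')):
    CC=cloud(s)
    g=s['color'].astype(int);m=(g[...,2]>150)&(g[...,1]>130)&(g[...,0]<100);m[280:]=0;m[:180]=0
    Q=CC[m];Q=Q[(Q[:,2]>.09)&(Q[:,2]<.16)&(Q[:,0]>.45)&(Q[:,1]<0)];print(n,len(Q),Q.min(0),Q.max(0),Q.mean(0),cv2.minAreaRect(Q[:,:2].astype(np.float32)))
```

```text
0.567241134546862 0.14401669736980532
148 [0.569  0.1452 0.0342] ((0.568386435508728, 0.14557389914989471), 0.0274299718439579)
(24, 13)
[[  17   19   16   16   34   34   36   38   19   15   17   16   18   16]
 [  13   20   20   32   35   27   27   25   35   39   20   18   16   19]
 [  16   17   36   20   24   23   22   26   28   22   35   20   20   15]
 [  18   36   27   25   25   23   18   27   22   23   24   37   19   17]
 [  19   33   23   23   28   25   20   24   24   24   27   34   18   17]
 [  35   22   22   21   26   23   25   24   27   24   20   32   25   20]
 [  33   28   25   26   18   26   20   19   22   21   20   35   33   19]
 [  39   26   23   25   19   21   22   22   22   22   21   31   25   19]
 [  20   38   26   20   23   19   21   20   24   20   24   36   22   18]
 [  17   39   24   21   25   23   18   27   19   20   30   37   23   16]
 [  17   17   34   22   24 1191   24   22   19   37   33   17   20   15]
 [  21   18   16   35   34   31   33   31   39   32   20   17   16   14]
 [  16   18   18   19   18   18   26   23   15   19   20   14   15   17]]
cup rel base centre -0.00014877655330433094 0.04891247506378987
a 733 [ 0.5173 -0.058   0.1037] [ 0.607  -0.0429  0.1454] [ 0.561  -0.0518  0.1266] ((0.5621050000190735, -0.05046169087290764), (0.0896974429488182, 0.015119864605367184), 0.015069495886564255)
b 262 [ 0.5181 -0.0518  0.1295] [ 0.6054 -0.0395  0.1469] [ 0.5611 -0.0465  0.1421] ((0.5616984367370605, -0.045905694365501404), (0.012058987282216549, 0.08726838231086731), 89.33366394042969)
```

View pics/cup.png

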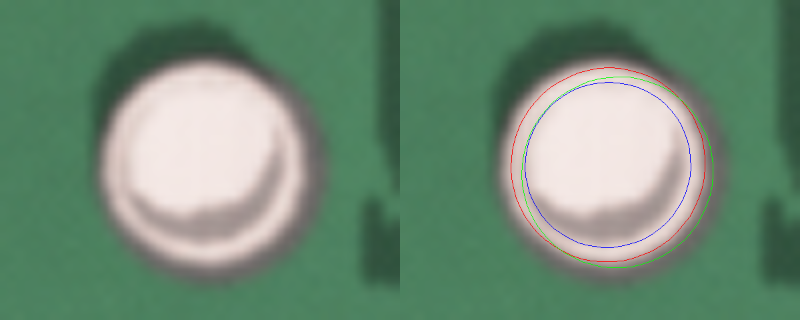

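The dark spool is at about (0.464, -0.226), where both cameras agree to 2.5 mm, and its top height fits 58 mm. The cup is at about (0.568, 0.145), with winder yaw near -1.6° and the rear face of the bar at y of about -0.053. I'll grip the top flange with the jaws along x, starting with the move and turn.

Emit:
send_rows(commands=[[0, [0.1, -0.15, 0], [0, 0, -0.0188]], [0, [0.1, -0.15, 0], [0, 0, -0.0188]], [0, [0.1, -0.15, 0], [0, 0, -0.0188]], [0, [0.1, -0.15, 0], [0, 0, -0.0188]], [0, [0.1, -0.15, 0], [0, 0, -0.0188]], [0, [0.1, -0.15, 0], [0, 0, -0.0188]], [0, [0.1, -0.15, 0], [0, 0, -0.0188]], [0, [0.1, -0.15, 0], [0, 0, -0.0188]], [0, [0.1, -0.15, 0], [0, 0, -0.0188]], [0, [0.1, -0.15, 0], [0, 0, -0.0188]]])

```text
clock: 1.1
tool_pos: [0.5094, 0.2362, 0.2205]
orientation: [-179.8, -0.5, 177.8]
force: [1.1, 0.7, -0.2]
opening: 0.0878
```

Emit:
send_rows(commands=[[0, [-0.018, -0.18, 0], [0, 0, 0.001]], [0, [-0.018, -0.18, 0], [0, 0, 0.001]], [0, [-0.018, -0.18, 0], [0, 0, 0.001]], [0, [-0.018, -0.18, 0], [0, 0, 0.001]], [0, [-0.018, -0.18, 0], [0, 0, 0.001]], [0, [-0.018, -0.18, 0], [0, 0, 0.001]], [0, [-0.018, -0.18, 0], [0, 0, 0]], [0, [-0.018, -0.18, 0], [0, 0, 0]], [0, [-0.018, -0.18, 0], [0, 0, 0]], [0, [-0.018, -0.15, 0], [0, 0, 0]], [0, [0, 0, 0], [0, 0, 0]]])

```text
clock: 2.2
tool_pos: [0.4593, -0.2278, 0.2174]
orientation: [-179.7, -0.7, 179.5]
force: [-0.6, -0.5, -0.2]
opening: 0.0878
```

```bash
cat > st.py <<'E'
from plant import sensors
from h import *
np.set_printoptions(precision=4,suppress=True)
import sys
o=sensors.get_obs();Rm=R.from_euler('xyz',o['orientation'],degrees=True)
T=R.from_euler('xyz',[180,0,180],degrees=True)
print(o['clock'],o['tool_pos'],o['orientation'],o['force'],o['opening'],'turn units',(T*Rm.inv()).as_rotvec(degrees=True)/360)
if len(sys.argv)>3: print('shift units',(np.array([float(x) for x in sys.argv[1:4]])-o['tool_pos'])/.25)
E
python3 st.py .464 -.226 .036
```

```text
2.2 [ 0.4593 -0.2278  0.2174] [-179.7307   -0.6921  179.4528] [-0.5524 -0.5134 -0.193 ] 0.08783942987032094 turn units [ 0.0007 -0.0019  0.0015]
shift units [ 0.0188  0.0073 -0.7256]
```

Emit:
send_rows(commands=[[0, [0.019, 0.007, -0.1], [0.0007, -0.0019, 0.0015]], [0, [0, 0, -0.12], [0, 0, 0]], [0, [0, 0, -0.12], [0, 0, 0]], [0, [0, 0, 0], [0, 0, 0]]])

```text
clock: 2.6
tool_pos: [0.4633, -0.2273, 0.1303]
orientation: [180.0, 0.1, 179.7]
force: [0.1, 0.8, 0.6]
opening: 0.0878
```

```bash
python3 st.py .464 -.226 .036
python3 - <<'E'
from plant import snapshot
from h import *
s=snapshot('top');t=snapshot('side')
a=cv2.resize(s['color'][190:340,330:500],(400,353),interpolation=cv2.INTER_CUBIC)
b=cv2.resize(t['color'][240:393,230:403],(400,353),interpolation=cv2.INTER_CUBIC)
cv2.imwrite('pics/g1.png',np.hstack([a,b]))
E
```

```text
2.6 [ 0.4633 -0.2273  0.1303] [179.9898   0.1017 179.728 ] [0.0618 0.8076 0.6244] 0.08775518830162865 turn units [-0.      0.0003  0.0008]
shift units [ 0.0029  0.0051 -0.3771]
```

View pics/g1.png

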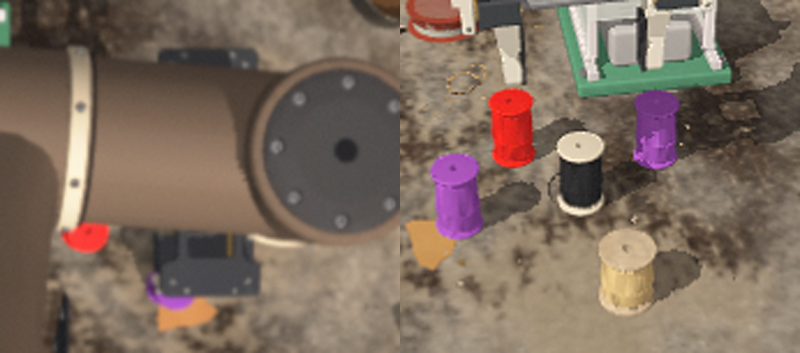

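The gripper's long side lies along x. The side view shows the fingers straddling the dark spool's line, and the neighbours are clear. I'll descend now.

Emit:
send_rows(commands=[[0, [0.003, 0.005, -0.1], [0, 0.0003, 0.0008]], [0, [0, 0, -0.1], [0, 0, 0]], [0, [0, 0, -0.1], [0, 0, 0]], [0, [0, 0, -0.07], [0, 0, 0]], [0, [0, 0, 0], [0, 0, 0]]])

```text
clock: 3.2
tool_pos: [0.4755, -0.2267, 0.0496]
orientation: [-179.7, 1.3, -179.6]
force: [-1.0, 1.1, -0.5]
opening: 0.0875
```

```bash
python3 st.py .464 -.226 .035
python3 - <<'E'
from plant import snapshot
from h import *
t=snapshot('side')
b=cv2.resize(t['color'][240:360,230:390],(800,600),interpolation=cv2.INTER_CUBIC)
cv2.imwrite('pics/g2.png',b)
E
```

```text
3.2 [ 0.4755 -0.2267  0.0496] [-179.6828    1.2743 -179.6298] [-1.0147  1.1195 -0.5193] 0.08752605883150939 turn units [ 0.0009  0.0035 -0.001 ]
shift units [-0.0461  0.003  -0.0585]
```

View pics/g2.png

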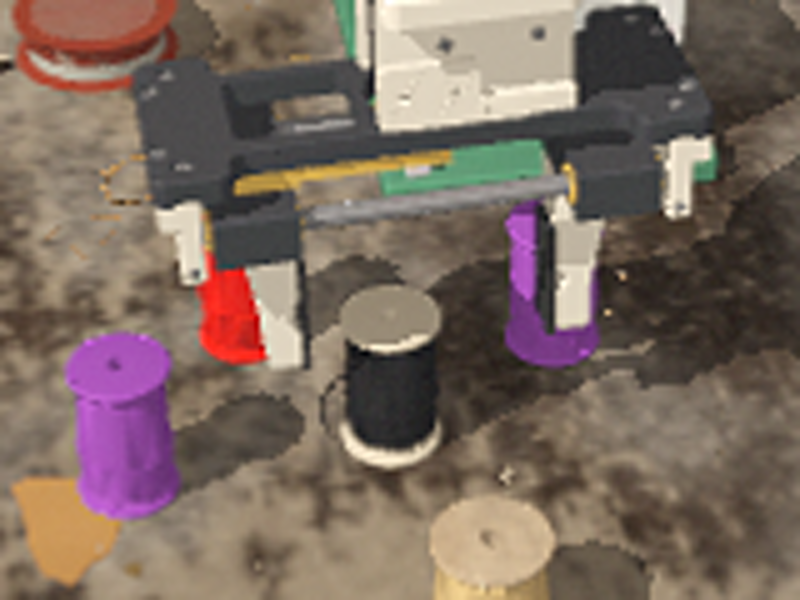

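The fingers straddle the spool's flange level, but the tool has drifted +12 mm in x. I'll correct that and descend the rest.

Emit:
send_rows(commands=[[0, [-0.046, 0.003, 0], [0.0009, 0.0035, -0.001]], [0, [0, 0, -0.03], [0, 0, 0]], [0, [0, 0, -0.03], [0, 0, 0]], [0, [0, 0, 0], [0, 0, 0]]])

```text
clock: 3.65
tool_pos: [0.4676, -0.2264, 0.0402]
orientation: [-179.9, 0.5, -179.9]
force: [-0.5, -0.9, -0.4]
opening: 0.0877
```

```bash
python3 st.py .464 -.226 .035
```

```text
3.65 [ 0.4676 -0.2264  0.0402] [-179.9396    0.4878 -179.9362] [-0.5454 -0.8911 -0.3713] 0.08772207574449443 turn units [ 0.0002  0.0014 -0.0002]
shift units [-0.0145  0.0015 -0.0206]
```

Emit:
send_rows(commands=[[0, [-0.018, 0.0015, -0.024], [0.0002, 0.0016, -0.0002]], [0, [0, 0, 0], [0, 0, 0]], [0, [0, 0, 0], [0, 0, 0]]])

```text
clock: 3.95
tool_pos: [0.4628, -0.2261, 0.0338]
orientation: [180.0, -0.1, 180.0]
force: [-0.2, 0.1, 0.4]
opening: 0.0877
```

```bash
python3 st.py .464 -.226 .035
```

```text
3.95 [ 0.4628 -0.2261  0.0338] [179.991   -0.139  179.9898] [-0.2403  0.0998  0.3838] 0.08765043473248406 turn units [-0.     -0.0004  0.    ]
shift units [0.0048 0.0003 0.005 ]
```

Now I'll close the gripper.

Emit:
send_rows(commands=[[1, [0.004, 0, 0.004], [0, 0, 0]], [1, [0, 0, 0], [0, 0, 0]], [1, [0, 0, 0], [0, 0, 0]], [1, [0, 0, 0], [0, 0, 0]], [1, [0, 0, 0], [0, 0, 0]], [1, [0, 0, 0], [0, 0, 0]], [1, [0, 0, 0], [0, 0, 0]], [1, [0, 0, 0], [0, 0, 0]]])

```text
clock: 4.75
tool_pos: [0.464, -0.2261, 0.0351]
orientation: [180.0, -0.1, 180.0]
force: [-0.8, 0.4, -0.2]
opening: 0.0329
```

```bash
python3 st.py .464 -.226 .035
python3 - <<'E'
from plant import snapshot
from h import *
t=snapshot('side')
b=cv2.resize(t['color'][240:360,230:390],(800,600),interpolation=cv2.INTER_CUBIC)
cv2.imwrite('pics/g3.png',b)
E
```

```text
4.75 [ 0.464  -0.2261  0.0351] [179.9983  -0.1276 179.9977] [-0.8015  0.399  -0.2073] 0.03285275361392873 turn units [-0.     -0.0004  0.    ]
shift units [-0.0001  0.0005 -0.0005]
```

View pics/g3.png

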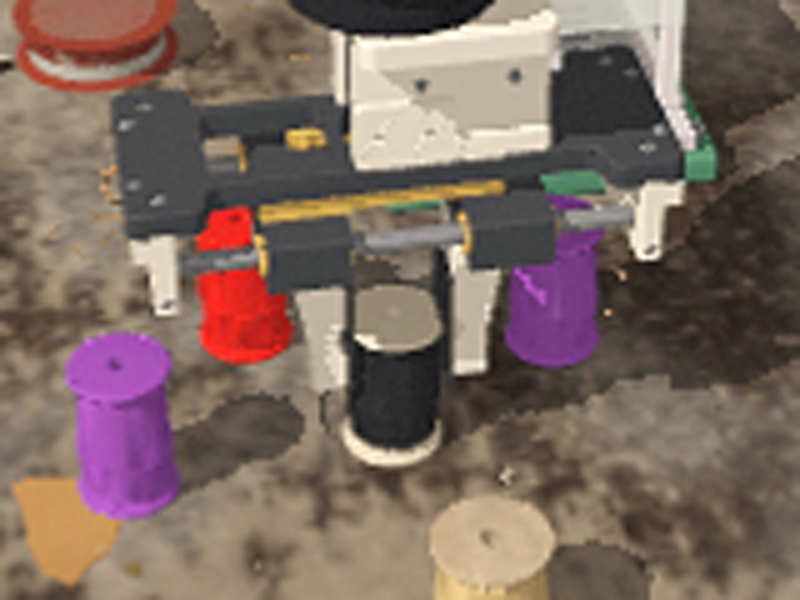

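Emit:
send_rows(commands=[[1, [0, 0, 0], [0, 0, 0]], [1, [0, 0, 0], [0, 0, 0]], [1, [0, 0, 0], [0, 0, 0]]])

```text
clock: 5.1
tool_pos: [0.464, -0.2261, 0.0351]
orientation: [180.0, -0.1, 180.0]
force: [0.2, 0.0, 0.5]
opening: 0.0329
```

```bash
python3 st.py
python3 - <<'E'
from plant import snapshot
from h import *
t=snapshot('side')
x0,y0,w,h=285,275,60,70
f=10
b=cv2.resize(t['color'][y0:y0+h,x0:x0+w],None,fx=f,fy=f,interpolation=cv2.INTER_CUBIC)[:600]
for sx in(-1,1):
  for dy in(-.0095,.0095):
    for z in (.035,.058):
      p=proj(t,(.464+sx*.0165,-.2261+dy,z));cv2.circle(b,(int((p[0]-x0+.5)*f),int((p[1]-y0+.5)*f)),3,(0,0,255) if dy<0 else (0,255,0),-1)
for z in(.058,.0):
  r=.018 if z else .019
  pts=[((proj(t,(.464+r*np.cos(q),-.2255+r*np.sin(q),z))-[x0,y0]+.5)*f) for q in np.linspace(0,6.28,50)]
  cv2.polylines(b,[np.int32(pts)],True,(255,0,0),1)
cv2.imwrite('pics/g4.png',b)
E
```

```text
5.1 [ 0.464  -0.2261  0.0351] [179.9961  -0.1296 179.9921] [0.1989 0.0384 0.5187] 0.03294798897813495 turn units [-0.     -0.0004  0.    ]
```

View pics/g4.png

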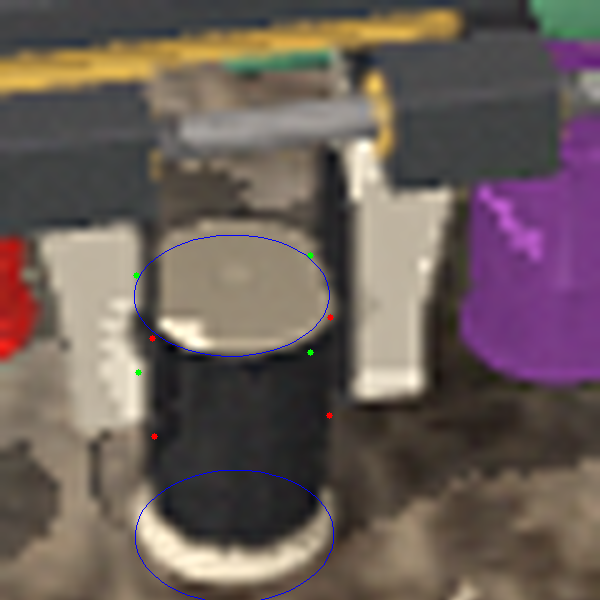

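The pads bracket the flange where I expected, and the spool is upright and gripped. The opening reads 33 mm, which fits soft pads. I'll lift it.

Emit:
send_rows(commands=[[1, [0, 0, 0.04], [0, 0, 0]], [1, [0, 0, 0.08], [0, 0, 0]], [1, [0, 0, 0.1], [0, 0, 0]], [1, [0, 0, 0.12], [0, 0, 0]], [1, [0, 0, 0.12], [0, 0, 0]], [1, [0, 0, 0.12], [0, 0, 0]], [1, [0, 0, 0.1], [0, 0, 0]], [1, [0, 0, 0.06], [0, 0, 0]], [1, [0, 0, 0], [0, 0, 0]]])

```text
clock: 6.05
tool_pos: [0.4618, -0.2262, 0.2331]
orientation: [-180.0, -0.0, 180.0]
force: [-0.9, 0.4, -0.8]
opening: 0.0326
```

```bash
python3 st.py .5683 .1447 .21
python3 - <<'E'
from plant import snapshot
from h import *
t=snapshot('side')
b=cv2.resize(t['color'][180:360,230:430],(667,600),interpolation=cv2.INTER_CUBIC)
cv2.imwrite('pics/g5.png',b)
E
```

```text
6.05 [ 0.4618 -0.2262  0.2331] [-179.9574   -0.0265  179.9997] [-0.8569  0.4347 -0.7955] 0.03257344675407473 turn units [ 0.0001 -0.0001  0.    ]
shift units [ 0.4259  1.4834 -0.0925]
```

View pics/g5.png

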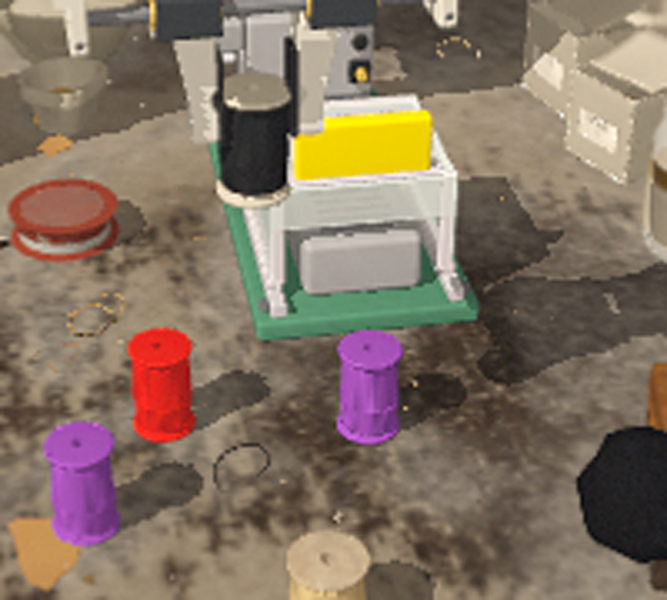

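The spool is held upright between the pads, so I'll carry it over to the cup.

Emit:
send_rows(commands=[[1, [0.02, 0.06, 0], [0, 0, 0]], [1, [0.04, 0.12, 0], [0, 0, 0]], [1, [0.04, 0.13, 0], [0, 0, 0]], [1, [0.04, 0.14, 0], [0, 0, 0]], [1, [0.04, 0.14, 0], [0, 0, 0]], [1, [0.04, 0.14, 0], [0, 0, 0]], [1, [0.04, 0.14, 0], [0, 0, 0]], [1, [0.04, 0.14, 0], [0, 0, 0]], [1, [0.04, 0.14, 0], [0, 0, 0]], [1, [0.04, 0.14, 0], [0, 0, 0]], [1, [0.02, 0.08, 0], [0, 0, 0]], [1, [0, 0, 0], [0, 0, 0]]])

```text
clock: 7.3
tool_pos: [0.5553, 0.1293, 0.22]
orientation: [-179.8, -1.1, 179.7]
force: [0.2, -1.1, -0.8]
opening: 0.0331
```

```bash
python3 st.py .5683 .1447 .21
```

```text
7.3 [0.5553 0.1293 0.22  ] [-179.812    -1.1398  179.7033] [ 0.2367 -1.0783 -0.8261] 0.03306940901665694 turn units [ 0.0005 -0.0032  0.0008]
shift units [ 0.052   0.0614 -0.0401]
```

Emit:
send_rows(commands=[[1, [0.05, 0.06, -0.04], [0.0005, -0.0032, 0.0008]], [1, [0, 0, -0.06], [0, 0, 0]], [1, [0, 0, -0.08], [0, 0, 0]], [1, [0, 0, -0.08], [0, 0, 0]], [1, [0, 0, -0.08], [0, 0, 0]], [1, [0, 0, -0.06], [0, 0, 0]], [1, [0, 0, 0], [0, 0, 0]], [1, [0, 0, 0], [0, 0, 0]]])

```text
clock: 8.1
tool_pos: [0.5637, 0.1384, 0.1125]
orientation: [-179.7, -0.4, 179.9]
force: [-0.0, -0.2, 0.3]
opening: 0.0325
```

```bash
python3 st.py .5683 .1447 .085
```

```text
8.1 [0.5637 0.1384 0.1125] [-179.7448   -0.4142  179.8605] [-0.0476 -0.2472  0.2504] 0.03248113696848904 turn units [ 0.0007 -0.0012  0.0004]
shift units [ 0.0183  0.0253 -0.1102]
```

Emit:
send_rows(commands=[[1, [0.02, 0.027, -0.04], [0.0007, -0.0012, 0.0004]], [1, [0, 0, -0.03], [0, 0, 0]], [1, [0, 0, -0.02], [0, 0, 0]], [1, [0, 0, 0], [0, 0, 0]]])

```text
clock: 8.5
tool_pos: [0.5701, 0.1457, 0.0903]
orientation: [179.9, 0.2, 180.0]
force: [0.1, -0.4, 0.2]
opening: 0.0327
```

```bash
python3 st.py .5683 .1447 .085
python3 - <<'E'
from plant import snapshot
from h import *
t=snapshot('side');s=snapshot('top');save('side2',t);save('top2',s)
b=cv2.resize(t['color'][170:280,260:390],(709,600),interpolation=cv2.INTER_CUBIC)
cv2.imwrite('pics/g6.png',b)
b=cv2.resize(s['color'][170:270,160:350],(760,400),interpolation=cv2.INTER_CUBIC)
cv2.imwrite('pics/g7.png',b)
E
```

```text
8.5 [0.5701 0.1457 0.0903] [179.8902   0.2126 179.994 ] [ 0.0611 -0.4437  0.1684] 0.03274297902600348 turn units [-0.0003  0.0006  0.    ]
shift units [-0.0073 -0.0039 -0.021 ]
```

View pics/g6.png

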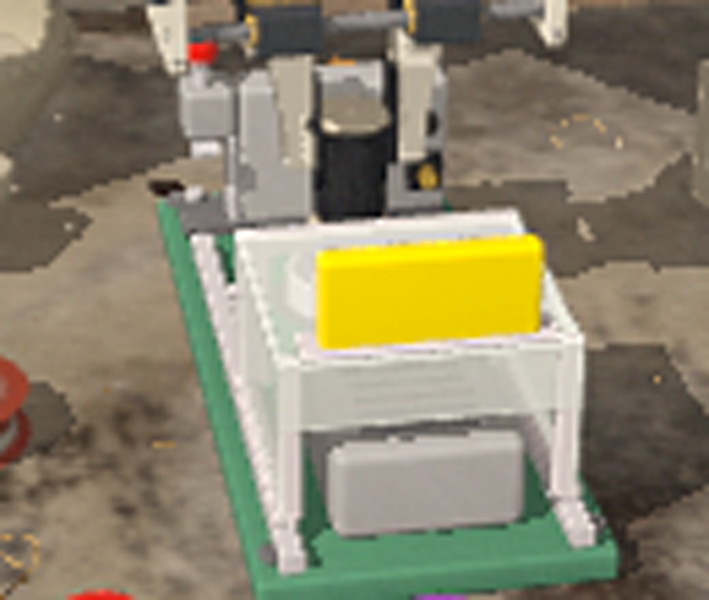

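View pics/g7.png

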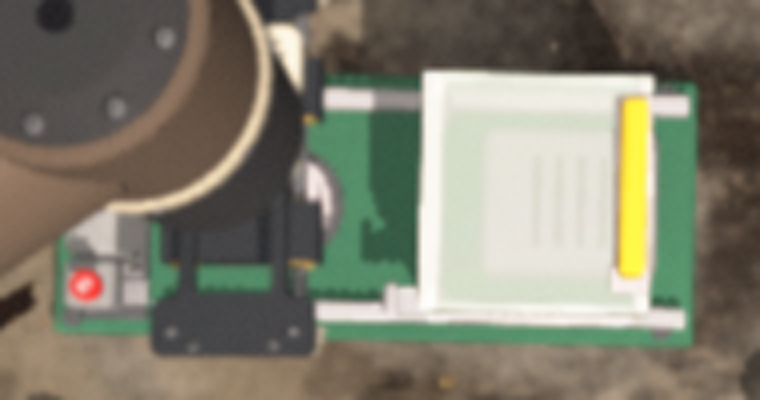

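Run:
```python
from h import *
t=load('side2');s=load('top2')
print(px(t,325.1,190.5,z=.1133), proj(t,(.5683,.1447,.034)), proj(t,(.5701,.1457,.1133)))
x0=260;y0=170;f=5.454
b=cv2.resize(t['color'][170:280,260:390],(709,600),interpolation=cv2.INTER_CUBIC)
for (cx,cy) ,z,r,c in(((.5683,.1447),.034,.027,(0,0,255)),((.5701,.1457),.1133,.018,(255,0,0))):
  pts=[((proj(t,(cx+r*np.cos(q),cy+r*np.sin(q),z))-[x0,y0]+.5)*f) for q in np.linspace(0,6.28,50)]
  cv2.polylines(b,[np.int32(pts)],True,c,1)
cv2.imwrite('pics/g8.png',b[:400])
```

```text
[0.5743706  0.14754494 0.1133    ] [322.72865677 219.229529  ] [323.58316883 190.92718708]
```

View pics/g8.png

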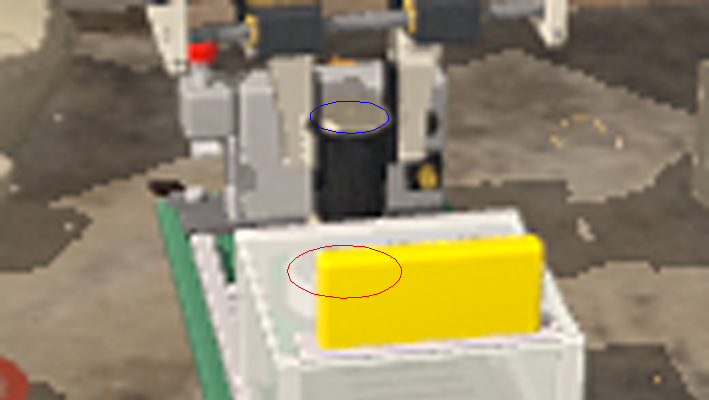

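The side view agrees with the estimate: the cup's left edge at (287,272) sits on the predicted rim, and the spool is within about 1 mm. I'll nudge x by -2 mm and lower it.

Emit:
send_rows(commands=[[1, [-0.009, -0.004, -0.02], [-0.0003, 0.0006, 0]], [1, [0, 0, -0.02], [0, 0, 0]], [1, [0, 0, -0.02], [0, 0, 0]], [1, [0, 0, 0], [0, 0, 0]]])

```text
clock: 9.0
tool_pos: [0.5683, 0.1449, 0.0755]
orientation: [180.0, 0.1, -180.0]
force: [0.5, 0.1, -0.6]
opening: 0.033
```

```bash
python3 st.py .568 .1447 .059
```

```text
9.0 [0.5683 0.1449 0.0755] [ 179.9529    0.0854 -179.9856] [ 0.4682  0.0858 -0.5571] 0.033028645260117825 turn units [-0.0001  0.0002 -0.    ]
shift units [-0.0011 -0.0009 -0.0658]
```

Emit:
send_rows(commands=[[1, [0, 0, -0.016], [0, 0, 0]], [1, [0, 0, -0.016], [0, 0, 0]], [1, [0, 0, -0.012], [0, 0, 0]], [1, [0, 0, 0], [0, 0, 0]]])

```text
clock: 9.4
tool_pos: [0.5683, 0.1449, 0.0633]
orientation: [180.0, 0.1, -180.0]
force: [0.6, -0.1, 0.1]
opening: 0.0329
```

```bash
python3 st.py .568 .1447 .057
```

```text
9.4 [0.5683 0.1449 0.0633] [ 179.9655    0.0746 -179.9871] [ 0.6488 -0.0673  0.0658] 0.03294370251646271 turn units [-0.0001  0.0002 -0.    ]
shift units [-0.0011 -0.0007 -0.0252]
```

It is below rim level with no contact force, so it's in the recess. I'll lower it to the floor in small steps.

Emit:
send_rows(commands=[[1, [0, 0, -0.01], [0, 0, 0]], [1, [0, 0, -0.008], [0, 0, 0]], [1, [0, 0, 0], [0, 0, 0]]])

```text
clock: 9.7
tool_pos: [0.5684, 0.1449, 0.0585]
orientation: [180.0, 0.1, -180.0]
force: [-0.2, 0.3, 0.4]
opening: 0.0328
```

Emit:
send_rows(commands=[[1, [0, 0, -0.006], [0, 0, 0]], [1, [0, 0, 0], [0, 0, 0]]])

```text
clock: 9.9
tool_pos: [0.5686, 0.145, 0.0572]
orientation: [179.9, 0.1, -180.0]
force: [0.8, 0.3, -0.6]
opening: 0.0328
```

Emit:
send_rows(commands=[[1, [0, 0, -0.004], [0, 0, 0]], [1, [0, 0, 0], [0, 0, 0]]])

```text
clock: 10.1
tool_pos: [0.569, 0.1452, 0.0572]
orientation: [179.9, 0.2, -179.9]
force: [1.0, -0.4, -1.1]
opening: 0.0325
```

Emit:
send_rows(commands=[[1, [0, 0, -0.004], [0, 0, 0]], [1, [0, 0, 0], [0, 0, 0]]])

```text
clock: 10.3
tool_pos: [0.5694, 0.1455, 0.0571]
orientation: [179.9, 0.2, -179.9]
force: [-0.5, -0.4, -0.9]
opening: 0.0329
```

Emit:
send_rows(commands=[[1, [-0.004, -0.002, -0.008], [0, 0, 0]], [1, [0, 0, 0], [0, 0, 0]]])

```text
clock: 10.5
tool_pos: [0.5697, 0.1457, 0.0571]
orientation: [179.8, 0.4, -179.9]
force: [0.4, 0.1, -0.9]
opening: 0.0327
```

The height has stopped at 0.0571, which is the expected floor contact, so the spool is seated. I'll open the gripper.

Emit:
send_rows(commands=[[0, [0, 0, 0], [0, 0, 0]], [0, [0, 0, 0], [0, 0, 0]], [0, [0, 0, 0], [0, 0, 0]], [0, [0, 0, 0], [0, 0, 0]], [0, [0, 0, 0], [0, 0, 0]], [0, [0, 0, 0], [0, 0, 0]], [0, [0, 0, 0], [0, 0, 0]], [0, [0, 0, 0], [0, 0, 0]]])

```text
clock: 11.3
tool_pos: [0.5693, 0.1454, 0.0558]
orientation: [179.9, 0.3, -179.9]
force: [0.1, -0.2, 1.5]
opening: 0.0865
```

```bash
python3 st.py
python3 - <<'E'
from plant import snapshot
from h import *
t=snapshot('side')
b=cv2.resize(t['color'][170:280,260:390],(709,600),interpolation=cv2.INTER_CUBIC)
cv2.imwrite('pics/g9.png',b)
E
```

```text
11.3 [0.5693 0.1454 0.0558] [ 179.8703    0.3487 -179.899 ] [ 0.1311 -0.2253  1.4789] 0.08649865408338098 turn units [-0.0004  0.001  -0.0003]
```

View pics/g9.png

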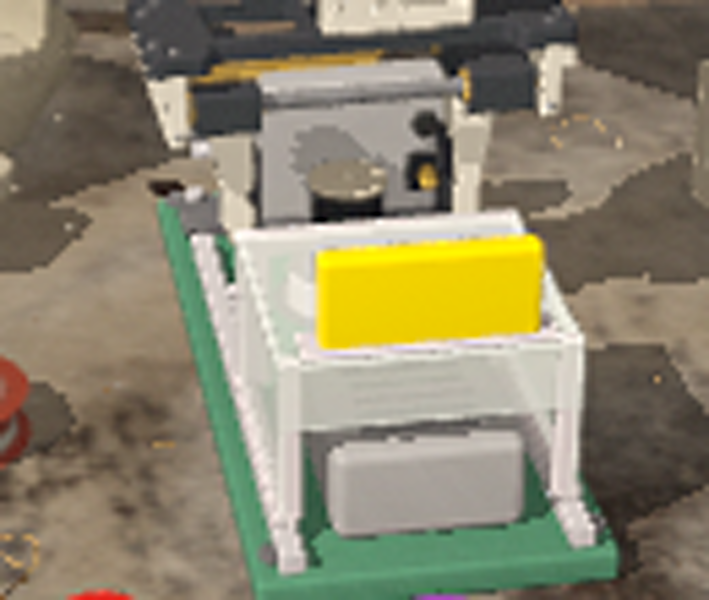

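Released: the spool stands in the cup, with its top flange level at (345,180). I'll retreat straight up.

Emit:
send_rows(commands=[[0, [0, 0, 0.05], [0, 0, 0]], [0, [0, 0, 0.08], [0, 0, 0]], [0, [0, 0, 0.12], [0, 0, 0]], [0, [0, 0, 0.15], [0, 0, 0]], [0, [0, 0, 0.15], [0, 0, 0]], [0, [0, 0, 0.06], [0, 0, 0]], [0, [0, 0, 0], [0, 0, 0]]])

```text
clock: 12.05
tool_pos: [0.5681, 0.1441, 0.2195]
orientation: [179.9, 0.4, -179.9]
force: [-0.6, 0.4, -0.6]
opening: 0.0873
```

```bash
python3 st.py .562 -.1 .21
python3 - <<'E'
from plant import snapshot
from h import *
t=snapshot('side');save('side3',t)
b=cv2.resize(t['color'][170:280,260:390],(709,600),interpolation=cv2.INTER_CUBIC)
cv2.imwrite('pics/g10.png',b)
E
```

```text
12.05 [0.5681 0.1441 0.2195] [ 179.9024    0.4232 -179.878 ] [-0.648   0.4175 -0.6144] 0.08728404082897902 turn units [-0.0003  0.0012 -0.0003]
shift units [-0.0245 -0.9764 -0.0382]
```

View pics/g10.png

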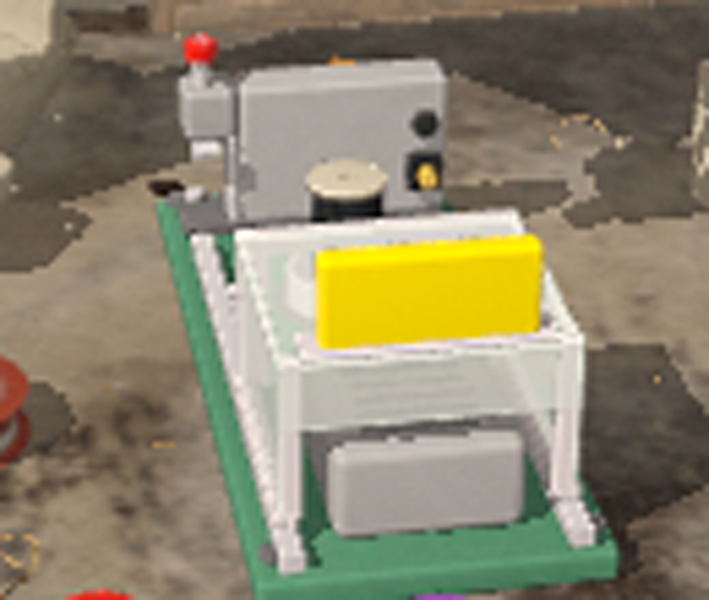

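The spool stands upright in the cup, its top at about (345,180). Next I'll go behind the bar with the fingers shut.

Emit:
send_rows(commands=[[1, [-0.003, -0.1, 0], [0, 0.0012, 0]], [1, [-0.003, -0.12, 0], [0, 0, 0]], [1, [-0.003, -0.12, 0], [0, 0, 0]], [1, [-0.003, -0.12, 0], [0, 0, 0]], [1, [-0.003, -0.12, 0], [0, 0, 0]], [1, [-0.003, -0.12, 0], [0, 0, 0]], [1, [-0.003, -0.12, 0], [0, 0, 0]], [1, [-0.003, -0.12, 0], [0, 0, 0]], [1, [0, -0.06, 0], [0, 0, 0]], [1, [0, 0, 0], [0, 0, 0]]])

```text
clock: 13.1
tool_pos: [0.5542, -0.1149, 0.209]
orientation: [180.0, -1.0, -179.8]
force: [-0.7, 0.3, -0.7]
opening: 0.0129
```

```bash
python3 st.py .562 -.1 .115
```

```text
13.1 [ 0.5542 -0.1149  0.209 ] [ 179.9944   -0.9689 -179.7843] [-0.723   0.3357 -0.7429] 0.012872841876867522 turn units [-0.     -0.0027 -0.0006]
shift units [ 0.0311  0.0597 -0.3759]
```

Emit:
send_rows(commands=[[1, [0.03, 0.02, -0.06], [0, -0.0027, -0.0006]], [1, [0, 0, -0.1], [0, 0, 0]], [1, [0, 0, -0.1], [0, 0, 0]], [1, [0, 0, -0.08], [0, 0, 0]], [1, [0, 0, 0], [0, 0, 0]], [1, [0, 0, 0], [0, 0, 0]]])

```text
clock: 13.7
tool_pos: [0.561, -0.1068, 0.1195]
orientation: [180.0, -0.1, 180.0]
force: [-0.3, 0.7, -0.4]
opening: 0.0001
```

```bash
python3 st.py .561 -.07 .115
python3 - <<'E'
from plant import snapshot
from h import *
t=snapshot('side')
b=cv2.resize(t['color'][170:280,260:390],(709,600),interpolation=cv2.INTER_CUBIC)
cv2.imwrite('pics/g11.png',b)
E
```

```text
13.7 [ 0.561  -0.1068  0.1195] [179.9737  -0.1069 179.9922] [-0.2928  0.7061 -0.3841] 0.00010827636251797623 turn units [-0.0001 -0.0003  0.    ]
shift units [-0.      0.1472 -0.0181]
```

View pics/g11.png

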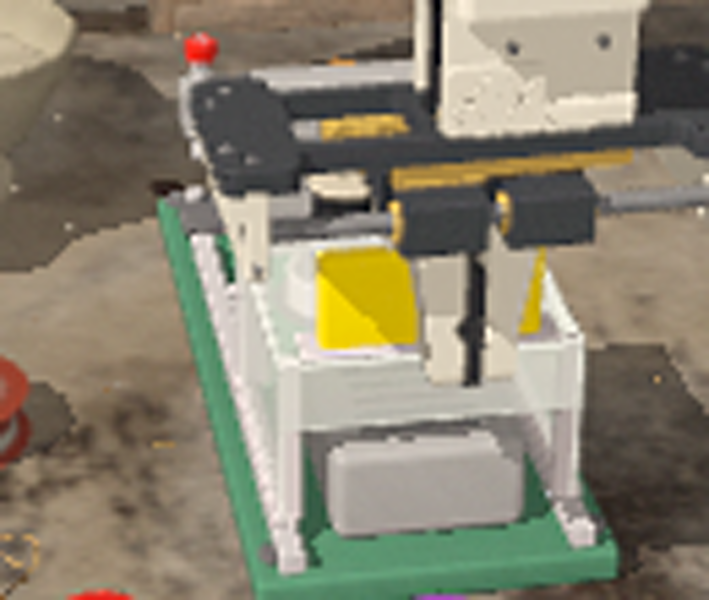

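The fingers are shut behind the bar, inside its span. I'll come up to it slowly.

Emit:
send_rows(commands=[[1, [0, 0.04, -0.01], [0, 0, 0]], [1, [0, 0.04, -0.01], [0, 0, 0]], [1, [0, 0.03, 0], [0, 0, 0]], [1, [0, 0.02, 0], [0, 0, 0]]])

```text
clock: 14.15
tool_pos: [0.5627, -0.0714, 0.1175]
orientation: [179.9, 0.2, 180.0]
force: [0.4, -0.5, 0.5]
opening: 0.0003
```

Emit:
send_rows(commands=[[1, [0, 0.02, 0], [0, 0, 0]], [1, [0, 0.02, 0], [0, 0, 0]], [1, [0, 0.02, 0], [0, 0, 0]]])

```text
clock: 14.45
tool_pos: [0.5631, -0.055, 0.1182]
orientation: [180.0, 0.2, -180.0]
force: [0.7, -2.4, -1.3]
opening: 0.0005
```

Contact with about 2 N of sliding force. I'll push about 70 mm along freely.

Emit:
send_rows(commands=[[1, [0.001, 0.04, -0.003], [0, 0, 0]], [1, [0.001, 0.04, -0.003], [0, 0, 0]], [1, [0.001, 0.04, 0], [0, 0, 0]], [1, [0.001, 0.04, 0], [0, 0, 0]], [1, [0.001, 0.04, 0], [0, 0, 0]], [1, [0.001, 0.04, 0], [0, 0, 0]], [1, [0.001, 0.04, 0], [0, 0, 0]]])

```text
clock: 15.15
tool_pos: [0.5651, 0.0197, 0.1171]
orientation: [-180.0, 0.3, 180.0]
force: [0.7, -3.2, 0.7]
opening: 0.0004
```

```bash
python3 st.py .563 .04 .115
python3 - <<'E'
from plant import snapshot
from h import *
t=snapshot('side')
b=cv2.resize(t['color'][150:280,260:390],(600,600),interpolation=cv2.INTER_CUBIC)
cv2.imwrite('pics/g12.png',b)
b=load('top0')
for q in((93,60),(93,130),(93,185)): print(px(b,160+q[0]/2.5,170+q[1]/2.5,z=.05),px(b,160+q[0]/2.5,170+q[1]/2.5))
E
```

```text
15.15 [0.5651 0.0197 0.1171] [-179.9838    0.2719  179.9879] [ 0.7046 -3.1644  0.7291] 0.00039994863321602097 turn units [0.     0.0008 0.    ]
shift units [-0.0083  0.081  -0.0084]
[0.62345543 0.21576312 0.05      ] [0.6222097  0.21417004 0.0574331 ]
[0.56158512 0.21485826 0.05      ] [0.56449609 0.22034031 0.02432654]
[0.51336343 0.21428749 0.05      ] [0.51569832 0.22127995 0.01717614]
```

View pics/g12.png

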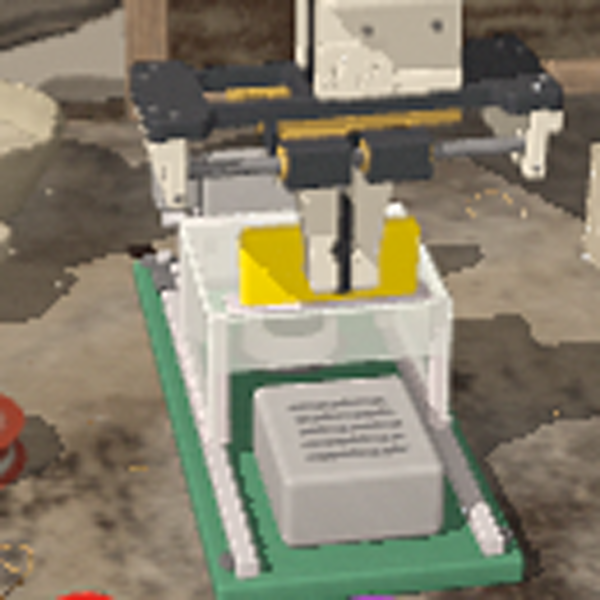

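The guard slides with the fingers at about 3 N. From here I'll go in short pushes and feel for the hump.

Emit:
send_rows(commands=[[1, [0, 0.03, 0], [0, 0.0005, 0]], [1, [0, 0.03, 0], [0, 0, 0]], [1, [0, 0.02, 0], [0, 0, 0]]])

```text
clock: 15.5
tool_pos: [0.5655, 0.0428, 0.1171]
orientation: [180.0, 0.1, -180.0]
force: [1.5, -3.3, 1.6]
opening: 0.0003
```

Emit:
send_rows(commands=[[1, [0, 0.02, -0.002], [0, 0, 0]], [1, [0, 0.02, 0], [0, 0, 0]]])

```text
clock: 15.7
tool_pos: [0.5656, 0.0536, 0.1167]
orientation: [180.0, 0.1, -180.0]
force: [3.0, -2.7, -1.1]
opening: 0.0005
```

Emit:
send_rows(commands=[[1, [0, 0.02, 0], [0, 0, 0]], [1, [0, 0.02, 0], [0, 0, 0]]])

```text
clock: 15.9
tool_pos: [0.5659, 0.0644, 0.1167]
orientation: [180.0, 0.2, -180.0]
force: [1.7, -2.4, -0.7]
opening: 0.0003
```

Emit:
send_rows(commands=[[1, [0, 0.014, 0], [0, 0, 0]]])

```text
clock: 16.0
tool_pos: [0.566, 0.0683, 0.1167]
orientation: [180.0, 0.2, -180.0]
force: [2.3, -2.1, 0.0]
opening: 0.0009
```

Emit:
send_rows(commands=[[1, [0, 0.012, 0], [0, 0, 0]]])

```text
clock: 16.1
tool_pos: [0.5661, 0.0716, 0.1167]
orientation: [180.0, 0.2, -180.0]
force: [3.6, -7.9, -0.8]
opening: 0.0005
```

Emit:
send_rows(commands=[[1, [0, 0.012, 0], [0, 0, 0]]])

```text
clock: 16.2
tool_pos: [0.5661, 0.0738, 0.1167]
orientation: [-179.9, 0.1, -180.0]
force: [4.8, -9.5, -0.6]
opening: 0.0002
```

Emit:
send_rows(commands=[[1, [0, 0.012, 0], [0, 0, 0]]])

```text
clock: 16.3
tool_pos: [0.5662, 0.0756, 0.1168]
orientation: [-179.8, 0.1, -180.0]
force: [4.9, -9.6, 0.2]
opening: 0.0005
```

The hump began near y 0.070, so the latch should be around 0.085 to 0.090. I'll continue in 2–3 mm rows.

Emit:
send_rows(commands=[[1, [-0.001, 0.012, 0], [0, 0, 0]]])

```text
clock: 16.4
tool_pos: [0.5661, 0.0772, 0.1168]
orientation: [-179.7, 0.1, 180.0]
force: [6.4, -11.5, -2.3]
opening: 0.0004
```

Emit:
send_rows(commands=[[1, [-0.001, 0.012, 0], [0, 0, 0]]])

```text
clock: 16.5
tool_pos: [0.5662, 0.0787, 0.1168]
orientation: [-179.5, 0.1, 180.0]
force: [6.4, -10.9, -1.1]
opening: 0.0003
```

Emit:
send_rows(commands=[[1, [-0.001, 0.012, 0], [0, 0, 0]]])

```text
clock: 16.6
tool_pos: [0.5662, 0.0801, 0.1168]
orientation: [-179.4, 0.1, 179.9]
force: [5.8, -11.5, -0.4]
opening: 0.0004
```

Emit:
send_rows(commands=[[1, [-0.001, 0.012, 0], [0.0003, 0, 0]]])

```text
clock: 16.7
tool_pos: [0.5662, 0.0817, 0.1168]
orientation: [-179.4, 0.1, 179.9]
force: [5.0, -8.0, -1.0]
opening: 0.0004
```

Emit:
send_rows(commands=[[1, [-0.001, 0.011, 0], [0, 0, 0]]])

```text
clock: 16.8
tool_pos: [0.5663, 0.0835, 0.1168]
orientation: [-179.3, 0.1, 179.9]
force: [3.5, -6.8, -0.9]
opening: 0.0
```

Emit:
send_rows(commands=[[1, [-0.001, 0.01, 0], [0, 0, 0]]])

```text
clock: 16.9
tool_pos: [0.5663, 0.0851, 0.1168]
orientation: [-179.3, 0.1, 179.8]
force: [4.6, -7.4, -0.9]
opening: 0.0009
```

It's past the hump and easing, so I'll use 1.5–2 mm steps and watch for the buffer.

Emit:
send_rows(commands=[[1, [-0.001, 0.008, 0], [0, 0, 0]]])

```text
clock: 17.0
tool_pos: [0.5663, 0.0862, 0.1169]
orientation: [-179.2, 0.1, 179.8]
force: [5.3, -7.3, -1.0]
opening: 0.0006
```

Emit:
send_rows(commands=[[1, [-0.001, 0.008, 0], [0, 0, 0]]])

```text
clock: 17.1
tool_pos: [0.5663, 0.0874, 0.1168]
orientation: [-179.1, 0.1, 179.8]
force: [4.8, -6.1, -1.7]
opening: 0.0005
```

```bash
python3 st.py
python3 - <<'E'
from plant import snapshot
from h import *
t=snapshot('side')
b=cv2.resize(t['color'][150:270,260:390],(650,600),interpolation=cv2.INTER_CUBIC)
cv2.imwrite('pics/g13.png',b)
b=cv2.resize(snapshot('top')['color'][170:270,160:350],(760,400),interpolation=cv2.INTER_CUBIC)
cv2.imwrite('pics/g14.png',b)
E
```

```text
17.1 [0.5663 0.0874 0.1168] [-179.1216    0.1397  179.7892] [ 4.7945 -6.1104 -1.6881] 0.0004996112799245653 turn units [0.0024 0.0004 0.0006]
```

View pics/g13.png

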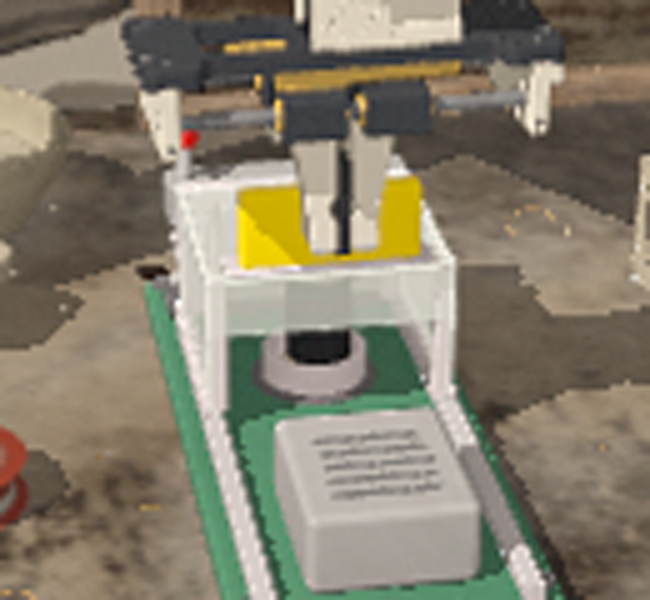

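The spool is standing in the cup at (320,345), the guard is over it, and the red knob is at (190,140). I'll go on in small steps.

Emit:
send_rows(commands=[[1, [-0.002, 0.008, 0], [0, 0, 0]]])

```text
clock: 17.3
tool_pos: [0.566, 0.0894, 0.1169]
orientation: [-179.1, 0.2, 179.8]
force: [2.6, -2.8, 0.6]
opening: 0.0006
```

Emit:
send_rows(commands=[[1, [-0.002, 0.007, 0], [0, 0, 0]]])

```text
clock: 17.4
tool_pos: [0.5657, 0.0907, 0.1169]
orientation: [-179.1, 0.2, 179.8]
force: [4.2, -6.1, -1.3]
opening: 0.0004
```

Emit:
send_rows(commands=[[1, [-0.002, 0.007, 0], [0, 0, 0]]])

```text
clock: 17.5
tool_pos: [0.5655, 0.0919, 0.117]
orientation: [-179.0, 0.2, 179.7]
force: [7.2, -9.1, -1.7]
opening: 0.0002
```

Emit:
send_rows(commands=[[1, [-0.002, 0.005, 0], [0, 0, 0]]])

```text
clock: 17.6
tool_pos: [0.5655, 0.0921, 0.117]
orientation: [-178.9, 0.2, 179.7]
force: [7.9, -10.5, -3.3]
opening: 0.0003
```

```bash
python3 st.py
python3 - <<'E'
from plant import snapshot
from h import *
t=snapshot('side');a=load('side0');save('side5',t)
f=lambda q:cv2.resize(q[160:230,280:330],(400,560),interpolation=cv2.INTER_CUBIC)
cv2.imwrite('pics/g15.png',np.hstack([f(a['color']),f(t['color'])]))
E
```

```text
17.6 [0.5655 0.0921 0.117 ] [-178.9328    0.2091  179.7336] [  7.8518 -10.537   -3.3206] 0.0002845061070064818 turn units [0.003  0.0006 0.0007]
```

View pics/g15.png

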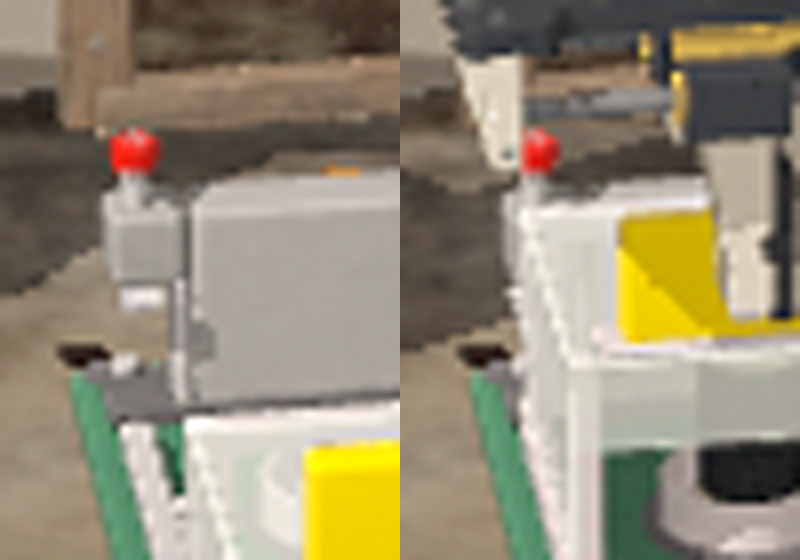

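The knob is at its rest height (row 150 in both crops) and the force is rising, which fits a click followed by a light touch on the buffer. I'll back off and check that the guard stays.

Emit:
send_rows(commands=[[1, [0, -0.01, 0], [0, 0, 0]], [1, [0, -0.02, 0], [0, 0, 0]], [1, [0, -0.04, 0], [0, 0, 0]], [1, [0, -0.08, 0], [0, 0, 0]], [1, [0, -0.08, 0], [0, 0, 0]], [1, [0, -0.04, 0], [0, 0, 0]], [1, [0, 0, 0], [0, 0, 0]]])

```text
clock: 18.35
tool_pos: [0.5634, 0.022, 0.1161]
orientation: [-179.0, 0.0, 179.7]
force: [-0.4, 0.4, -0.0]
opening: 0.0005
```

```bash
python3 st.py
python3 - <<'E'
from plant import snapshot
from h import *
t=snapshot('side');a=load('side5');save('side6',t)
f=lambda q:cv2.resize(q[160:270,280:360],(400,550),interpolation=cv2.INTER_CUBIC)
cv2.imwrite('pics/g16.png',np.hstack([f(a['color']),f(t['color'])]))
E
```

```text
18.35 [0.5634 0.022  0.1161] [-179.0189    0.045   179.7499] [-0.3852  0.4212 -0.0347] 0.0004557715456875762 turn units [0.0027 0.0001 0.0007]
```

View pics/g16.png

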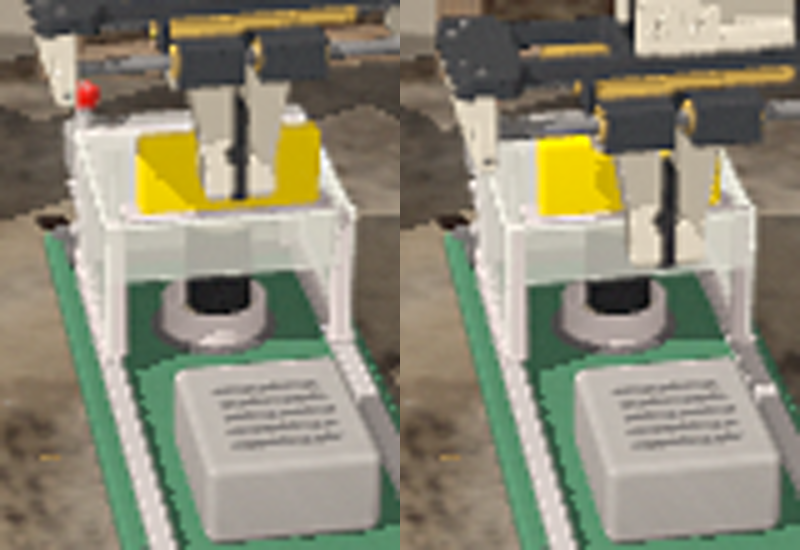

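The guard's rear edge stayed put. I'll retreat clear to see the knob and the top view.

Emit:
send_rows(commands=[[1, [0, -0.1, 0.08], [0, 0, 0]], [1, [0, -0.12, 0.1], [0, 0, 0]], [1, [0, -0.15, 0.1], [0, 0, 0]], [1, [0, -0.15, 0.1], [0, 0, 0]], [1, [0, -0.15, 0.1], [0, 0, 0]], [1, [0, -0.15, 0], [0, 0, 0]], [1, [0, -0.15, 0], [0, 0, 0]], [1, [0, 0, 0], [0, 0, 0]], [1, [0, 0, 0], [0, 0, 0]]])

```text
clock: 19.3
tool_pos: [0.5645, -0.2235, 0.2419]
orientation: [-179.0, 0.2, -179.9]
force: [0.1, 0.4, -0.7]
opening: 0.0005
```

```bash
python3 st.py
python3 - <<'E'
from plant import snapshot
from h import *
t=snapshot('side');s=snapshot('top');a=load('side0');b=load('top0');save('side7',t);save('top7',s)
f=lambda q:cv2.resize(q[160:270,280:360],(400,550),interpolation=cv2.INTER_CUBIC)
cv2.imwrite('pics/g17.png',np.hstack([f(a['color']),f(t['color'])]))
cv2.imwrite('pics/g18.png',cv2.resize(s['color'][170:340,160:480],None,fx=2.5,fy=2.5,interpolation=cv2.INTER_CUBIC))
for q in(a,t):
    g=q['color'].astype(int);m=(g[...,2]>180)&(g[...,1]<80)&(g[...,0]<80);m[200:]=0;m[:160]=0;m[:,:285]=0;m[:,310:]=0
    v,u=np.nonzero(m);print('knob side',len(u),u.mean(),v.mean())
for q in(b,s):
    g=q['color'].astype(int);m=(g[...,2]>180)&(g[...,1]<100)&(g[...,0]<100);m[250:]=0;m[:230]=0;m[:,:170]=0;m[:,195:]=0
    v,u=np.nonzero(m);print('knob top',len(u),u.mean(),v.mean())
C=cloud(s);g=s['color'].astype(int);m=(g[...,2]>150)&(g[...,1]>130)&(g[...,0]<100);m[280:]=0;m[:180]=0
Q=C[m];Q=Q[(Q[:,2]>.12)&(Q[:,2]<.16)];print('bar',len(Q),Q.mean(0),Q.min(0),Q.max(0))
E
```

```text
19.3 [ 0.5645 -0.2235  0.2419] [-178.9505    0.1982 -179.8568] [ 0.0643  0.4194 -0.7227] 0.000502891184429158 turn units [ 0.0029  0.0006 -0.0004]
knob side 17 296.0 178.76470588235293
knob side 19 295.94736842105266 178.31578947368422
knob top 22 182.04545454545453 240.6818181818182
knob top 17 182.23529411764707 239.94117647058823
bar 296 [0.56496406 0.104733   0.14019856] [0.52263665 0.09886708 0.12084591] [0.60918988 0.11264576 0.14770871]
```

View pics/g17.png

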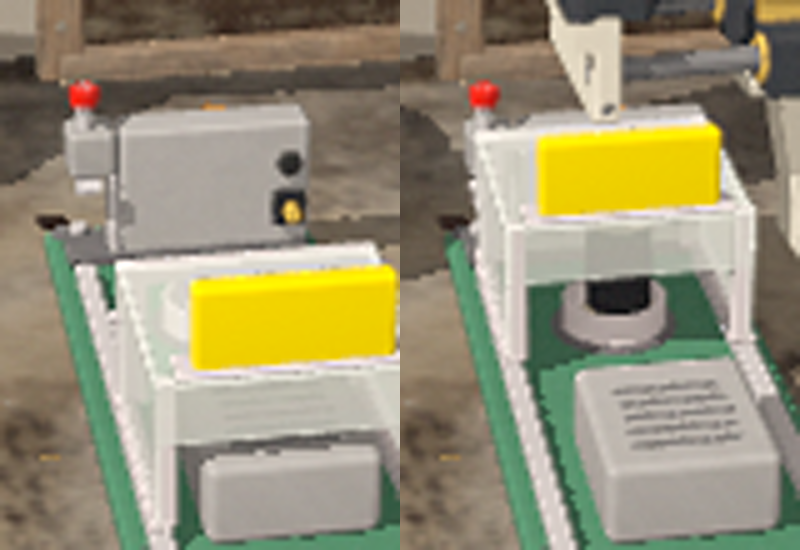

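View pics/g18.png

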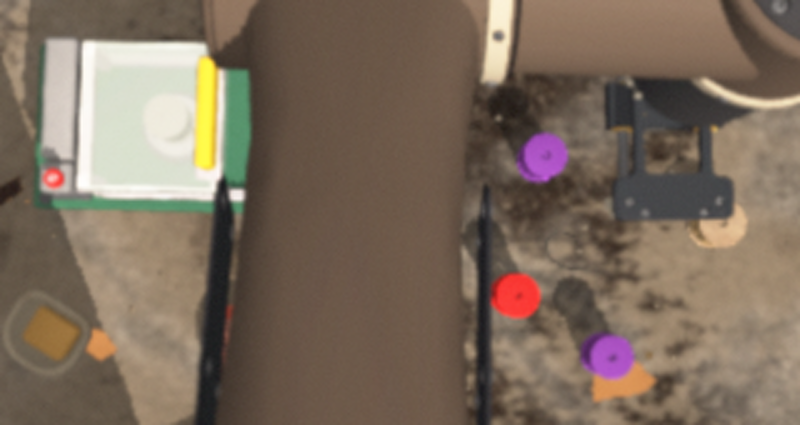

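Run:
```python
from h import *
def knob(g):
    g=g.astype(float);w=np.clip(g[...,2]-np.maximum(g[...,1],g[...,0])-60,0,None);v,u=np.mgrid[0:g.shape[0],0:g.shape[1]]
    return (w*u).sum()/w.sum(),(w*v).sum()/w.sum()
for n in('side0','side3','side5','side7'):
    t=load(n)['color'][168:190,288:305];k=knob(t);print(n,k[0]+288,k[1]+168)
g=cv2.resize(cv2.imread('pics/g13.png'),(130,120),interpolation=cv2.INTER_AREA)[18:40,28:45];k=knob(g);print('g13',k[0]+288,k[1]+168)
a,b=[cv2.cvtColor(load(n)['color'],cv2.COLOR_BGR2GRAY) for n in('side5','side7')]
for (u0,v0,u1,v1) in((296,205,306,215),(343,200,356,240),(300,215,320,245)):
    T=a[v0:v1,u0:u1];S=b[v0-6:v1+6,u0-6:u1+6]
    r=cv2.matchTemplate(S,T,cv2.TM_CCOEFF_NORMED);print(cv2.minMaxLoc(r)[1],np.array(cv2.minMaxLoc(r)[3])-6)
```

```text
side0 296.0472555434387 178.65612504543802
side3 296.07596840917637 178.6615268898082
side5 296.9235632183908 178.70114942528735
side7 296.09349736379613 178.496309314587
g13 297.2757352941176 177.3700980392157
0.9090664386749268 [0 0]
0.9656755328178406 [0 0]
0.9787226319313049 [0 0]
```

The knob was about 1.3 px higher during the push and is now back at its rest row (178.5, against 178.66 at the start). The guard has not moved since the fingers left. I'll hand in.

```bash
python3 -c "
from plant import order
print(order.close_job())"
```

```text
the job is handed in; nothing more can be done
None
```

The dark spool is standing in the drive cup, the clear guard is shut over it and held by the latch, and the job is handed in at about 19.4 s. No verdict is reported, so this rests on my own checks.

- **Spool:** I gripped it by its top flange and lowered it until it stopped on the cup floor at the height I expected. I then let go, with the guard still open. Pictures afterwards showed it upright in the cup.
- **Guard:** I pushed the bar with the fingers shut.
  - The force peaked at 11.5 N over the hump and eased to about 6 N.
  - It dropped to about 3 N at the click, then rose to 10.5 N as the guard lightly touched the buffer.
  - I stopped there, below the 24 N limit.
- **Latch:** The red knob stood about 1.3 pixels higher during the push and is back at its rest height within about 0.2 pixels. The guard did not move in the side view after I backed off. The bar moved about 0.151 m.
- **Bystanders:** I touched neither the tin, the tub nor the light spool. In the last top view the arm hid most of the tin and the gripper part of the light spool; the tub was in place. I did not measure any of them again.

**Uncertain points:**
- The force reading hardly changed when the spool touched the cup floor. I judged contact from the height stopping and from the small drop when the gripper opened.
- A sideways force of up to 8 N showed during the final push. I put it down to friction and did not check further.

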